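# Put the washed tea things away by kind

### The job

Put the things on the grey drying mat away by kind: stand both tea cups on the dark wooden tray, stand the two seasoning jars in the steel caddy with one in each bay, and lay the green chopstick rest flat in the red box. Set each one down, do not drop it, and leave the glass canister and the kitchen timer where they are.

Things in the scene. Friction and masses are not known exactly. Their poses are not given: they have to be found in the camera images.
- blue_cup_center (a point): straight-sided round tea cup without a handle, open at the top, glazed blue; 58 mm across outside, 60 mm tall, wall 4 mm, 140 g or so. This point is its centre (on the axis, 30 mm above its foot); z up along its axis. It starts standing on the worktop
- brown_cup_center (a point): straight-sided round tea cup without a handle, open at the top, terracotta (reddish brown); 58 mm across outside, 60 mm tall, wall 4 mm, 140 g or so. This point is its centre (on the axis, 30 mm above its foot); z up along its axis. It starts standing on the worktop
- yellow_jar_center (a point): round seasoning jar of brown glass with a white paper label and a yellow cap; 44 mm across, 75 mm tall with the cap, 130 g or so, closed. This point is its centre (on the axis, 37.5 mm above its foot); z up along its axis. It starts standing on the worktop
- black_jar_center (a point): round seasoning jar of brown glass with a white paper label and a black cap; 44 mm across, 75 mm tall with the cap, 130 g or so, closed. This point is its centre (on the axis, 37.5 mm above its foot); z up along its axis. It starts standing on the worktop
- rest_center (a point): green chopstick rest, a small bar 60 mm long (its x), 22 mm wide (its y) and 16 mm high at its two raised ends (12 mm in the middle), about 40 g. This point is its centre, 8 mm above its underside; z up. It starts lying flat on the worktop at any yaw
- tray: dark wooden tray with a paler low rim, fixed to the worktop; 110 mm (its x) by 170 mm (its y), inside 98 by 158 mm, floor 6 mm thick, rim 14 mm high above the worktop. Origin at the centre of its underside, on the worktop; z up. Room for the two cups side by side along y
- caddy: open steel caddy, fixed to the worktop; 100 mm (its x) by 170 mm (its y), walls 4 mm thick and 26 mm high, floor 4 mm thick, parted by one 4 mm wall of the same height at y = 0 into two bays, each 92 mm (x) by 79 mm (y) inside and centred 41.5 mm along +y or -y from the origin. Origin at the centre of its underside, on the worktop; z up
- box: open red box, fixed to the worktop; 130 mm (its x) by 160 mm (its y), walls 4 mm thick and 22 mm high, floor 4 mm thick. Origin at the centre of its underside, on the worktop; z up
- canister_center (a point): bystander: whitish, cloudy clear glass canister with a green glass lid and round knob, 84 mm across, 112 mm tall, stands loose beyond the trays. This point is on its axis, 55 mm up. Not to be disturbed
- timer_center (a point): bystander: round white kitchen timer with a black dial and an orange grip bar, 72 mm across, 38 mm tall, lies loose beyond the trays. This point is on its axis, 18 mm up. Not to be disturbed
Things that resemble listed ones, but are neither listed nor needed, are in the scene too. There is more than one size of the part that bears brown_cup_center; the job needs the smallest.

How it is judged:
By the outcome, as a careful person would: the job done as asked, in the order asked, and still so for the second after the job is handed in, with the robot touching nothing.
It also fails if it takes over 125 s, if anything falls off the work surface, if the arm or the gripper's body presses on something with over 40 N, if the wrist force passes 120 N, or if a joint passes its speed limit or range.

### The arm

A 6-joint arm with a two-finger parallel gripper is mounted at the origin on the work surface. World frame = base frame: x ahead of the robot, y to its left, z up, the work surface at z = 0. Lengths are in m, angles in rad, forces in N, time in s.
With the tool pointing down it reaches from about 0.25 to 0.725 m from the base axis. Payload 4 kg.
Tool frame: the origin (TCP) lies on the front face of the gripper's body, between the roots of the fingers; the fingertips stand 73 mm ahead of it and the grasp point (between the pads) lies bot.tcp_to_grasp ahead of it (bot.tcp_to_grasp is the distance from the TCP to the grasp point, in m); z points along the fingers, y is the line along which they close (so a half turn about z gives the same grasp; the last joint's range is limited). The gripper opens to 85 mm and grips with 20 to 120 N. Pads are 22 mm wide; open, the fingers measure 114 mm over their backs; the gripper's body (76 mm by 85 mm) begins 54 mm behind the grasp point. The pads swing forward as they close: fully open they stand 13 mm farther back than shut.
Start: joints at [1.32, 0.241, 0.005, 1.335, 0, 1.571], TCP at [0.124, 0.484, 0.304] pointing down, gripper open.
Joint ranges: [-2.72, 2.72], [-1.05, 1.87], [-1.09, 1.28], [-1.99, 2.15], [-1.42, 1.44], [-3.14, 3.14]. Speed limits (rad/s): [2.79, 2.79, 3.14, 3.14, 3.14, 3.14].

### API

Orientations are given as a unit quaternion [x, y, z, w].
In Python, from workcell import bot gives the robot as it stands.
- The arm moves only by the shell command python3 -m jog 'ROWS' [OPENING]. ROWS is JSON, one flat list of numbers, 6 for each row, row after row: the shift along the world's x, y, z scaled (see below), then the turn, a rotation vector about the world's x, y, z scaled (see below). In form: [tx, ty, tz, wx, wy, wz, tx, ty, tz, wx, wy, wz, ...]. A call has 1 to 10 rows; each row is the pose to reach, as a shift and turn from the pose commanded when the call began; what a row does not reach only later rows make up. The controller multiplies each number of a shift by 800 mm and each number of a turn by 2 rad. A row lasts 1/12 s, in which the tool goes at most 41.7 mm and 7.16 degrees, less where a joint would pass 70% of its speed; a pose out of reach is approached as far as the arm can. A call with a number of a shift or a turn outside -1 to 1 is refused whole. A call with a gripper value outside its range is refused whole. OPENING is the opening, from -1 (shut) to 1 (fully open), set as the call begins (- or left out, the last holds). The fingers move at their own pace and stop on an object; the grip force is fixed at half the most. Time passes only in rows, so rows that repeat a pose let the fingers close. It gives the time, the measured TCP pose, the force, the opening and the grip force at its end, in the units of the state.
- bot.get_obs(): the state, without advancing time (a new reading comes with each control period).
- bot.camera(name): name is "scene" or "top" or "wrist"; returns (picture, depth): 480x640x3 uint8, red, green, blue; 480x640 float32, m along the optical axis (not along the pixel's ray), 0 where there is no reading.
- bot.calibration(name): a dict with "intrinsics" (3x3 intrinsics, pixels), "dist" ([k1, k2, p1, p2, k3] as OpenCV has them; the pictures are not rectified), "pose" (4x4, takes a point from camera to world coordinates). Camera axes: x right, y up, looking along -z (the intrinsics and any distortion apply to the point x, -y, -z); pixel columns grow to the right and rows downward; lengths in m; the calibration is good to about 2 mm. A picture is of the moment at which its call begins: read the wrist's pose just before it. calibration takes no time and is no camera call; for the wrist camera it gives the pose at the moment of the call.
- bot.job_done(): hands the job in; it is judged then, once.
Trained networks look in the newest picture that a camera, given by its name, has taken for a name from the list of things; names that differ only in an ending like _2 or _b are one class to them, and where a whole thing is asked for, a point or a joint stands for the part that bears it (a point fixed in the world has none). Each returns a list of dicts, best first, with "confidence" (0 to 1); they miss things now and then, are a little off and sometimes report something else, mostly with a low value. They report only what shows in the picture. A call takes as long as a camera call. They do not tell look-alikes from the thing itself.
- bot.find_in(label, camera): "at" ([x, y, z] in m, in the coordinates of the camera as it stood for that picture, good to about 4 mm: the middle of the surface that is visible of it).
- bot.tip_of(label, camera): "at" ([x, y, z] in m, in the coordinates of the camera as it stood for that picture, good to about 4 mm: a listed point, or the origin of a listed thing).
The state is a dict: "clock": time; "joint_pos": joint angles; "joint_vel": joint speeds; "tau": joint torques, N m; "eef_pos": TCP position; "tool_rot": TCP orientation; "ft_force": force on the tool from outside, world axes, zero at the start; "ft_torque": the same for the moment, N m; "grip_width": finger opening in m; "grasp_force": force on a finger pad.
Only numpy, scipy, OpenCV 4.12 (cv2) and the standard library are available. Lean on these libraries where they do the work, as an engineer would, in place of code of your own. Each camera call takes 0.05 s, during which the arm holds its last target. There are 200 camera calls.

## Working session

There is one attempt and no reset: what is moved stays moved. The work goes in short steps, Python scripts to look and compute and a shell command to move; the robot and the scene stay as the last step left them, time stands still between calls to the robot, and variables do not carry over. Pictures are saved under pics/ and viewed, at most 14 in all, crops included, and the job is handed in when it is done.

```bash
mkdir -p pics; cat > h.py <<'E'
import numpy as np, cv2
from workcell import bot
names=["blue_cup_center","brown_cup_center","yellow_jar_center","black_jar_center","rest_center","tray","caddy","box","canister_center","timer_center"]
def w(p,cal): return (cal["pose"]@np.r_[p,1])[:3]
def shot(cam,name):
    cal=bot.calibration(cam); im,d=bot.camera(cam)
    cv2.imwrite(f"pics/{name}.png",im[...,::-1]); np.savez(f"pics/{name}.npz",d=d,**{k:np.array(cal[k]) for k in cal}); return im,d,cal
def px(cal,p):
    c=np.linalg.inv(cal["pose"])@np.r_[p,1]
    q,_=cv2.projectPoints(np.array([[c[0],-c[1],-c[2]]]),np.zeros(3),np.zeros(3),cal["intrinsics"],np.array(cal["dist"],float)); return q.ravel().round()
def cloud(d,cal):
    v,u=np.mgrid[:480,:640]; n=cv2.undistortPoints(np.stack([u,v],-1).reshape(-1,1,2).astype(np.float32),cal["intrinsics"],np.array(cal["dist"],float)).reshape(480,640,2)
    P=np.stack([n[...,0]*d,-n[...,1]*d,-d],-1); return P@cal["pose"][:3,:3].T+cal["pose"][:3,3]
E
python3 - <<'E'
from h import *
im,d,cal=shot("top","top0")
for n in names:
    for r in bot.tip_of(n,"top"):
        p=w(r["at"],cal); print(n,round(r["confidence"],2),p.round(3),px(cal,p))
shot("scene","scene0")
o=bot.get_obs();print(o["eef_pos"],o["tool_rot"],o["grip_width"],bot.tcp_to_grasp,o["clock"])
E
```

```text
blue_cup_center 0.68 [0.436 0.162 0.028] [242. 297.]
brown_cup_center 0.93 [ 0.343 -0.027  0.039] [337. 344.]
brown_cup_center 0.59 [0.454 0.025 0.027] [310. 287.]
yellow_jar_center 0.67 [0.371 0.27  0.039] [186. 331.]
black_jar_center 0.61 [ 0.35  -0.271  0.036] [462. 338.]
black_jar_center 0.44 [ 0.654  0.006 -0.001] [319. 191.]
rest_center 0.84 [ 0.442 -0.145  0.01 ] [395. 292.]
rest_center 0.2 [0.654 0.007 0.002] [318. 191.]
tray 0.78 [ 0.541 -0.322 -0.003] [478. 243.]
tray 0.2 [0.434 0.164 0.028] [241. 298.]
caddy 0.71 [0.653 0.009 0.001] [318. 192.]
caddy 0.32 [ 0.351 -0.273  0.039] [464. 337.]
box 0.78 [0.554 0.339 0.   ] [160. 241.]
box 0.57 [ 0.54  -0.325 -0.001] [480. 243.]
canister_center 0.79 [0.741 0.191 0.056] [227. 145.]
canister_center 0.56 [0.371 0.27  0.038] [186. 331.]
timer_center 0.72 [ 0.738 -0.199  0.016] [417. 149.]
[0.12409119 0.48435354 0.30392484] [1.25075589e-01 9.92147215e-01 1.76152232e-06 5.69959301e-06] 0.08516975860721182 0.0539 0.6
```

View pics/top0.png

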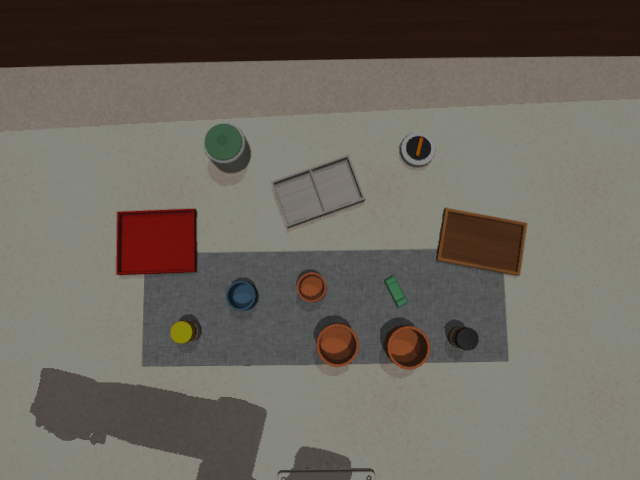

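View pics/scene0.png

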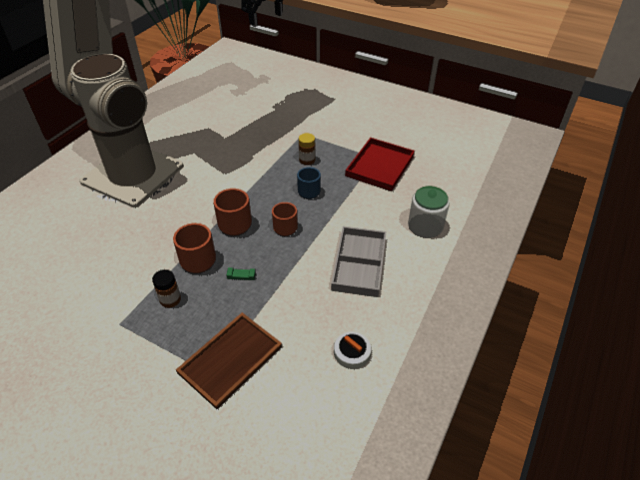

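The top view shows the small brown cup at (312,287), with the larger look-alikes at (338,345) and (408,347). The other parts are the blue cup (242,295), yellow jar (182,332), black jar (466,338) and rest (396,291). The targets are the tray (482,241), caddy (319,192) and box (157,241). Next I'll refine these positions from depth.

```bash
python3 - <<'E'
from h import *
f=dict(np.load("pics/top0.npz")); P=cloud(f["d"],f); im=cv2.imread("pics/top0.png")
def near(c,r,lo,hi): 
    m=(np.hypot(P[...,0]-c[0],P[...,1]-c[1])<r)&(P[...,2]>lo)&(P[...,2]<hi); return P[m]
print("table z",np.median(near((.5,.1),.03,-.1,.1)[:,2]))
for n,c,r,lo,hi in [("blue",(.436,.162),.05,.045,.1),("brown",(.454,.025),.05,.045,.1),("yel",(.371,.27),.05,.06,.12),("blk",(.35,-.271),.05,.06,.12),("big1",(.343,-.027),.07,.06,.2),("big2",(.34,-.16),.08,.06,.2),("rest",(.442,-.145),.05,.008,.04),("tray",(.541,-.322),.13,.009,.05),("caddy",(.654,.007),.13,.015,.06),("box",(.554,.339),.13,.013,.06),("can",(.741,.191),.08,.05,.2),("tim",(.738,-.199),.07,.02,.06)]:
    q=near(c,r,lo,hi); xy=(q[:,:2]*1000).astype(np.float32)
    (x,y),R=cv2.minEnclosingCircle(xy); a=cv2.minAreaRect(xy)
    print(n,len(q),"zmax %.3f zmed %.3f"%(np.percentile(q[:,2],98),np.median(q[:,2])),"circ",round(x),round(y),round(2*R),"rect",np.round(a[0]),np.round(a[1]),round(a[2],1))
E
```

```text
table z -0.00033572122077074606
blue 238 zmax 0.063 zmed 0.059 circ 439 161 58 rect [440. 161.] [58. 56.] 89.2
brown 179 zmax 0.063 zmed 0.059 circ 452 23 58 rect [453.  24.] [56. 54.] 89.0
yel 435 zmax 0.078 zmed 0.074 circ 371 270 44 rect [371. 269.] [41. 42.] 47.9
blk 437 zmax 0.078 zmed 0.074 circ 351 -270 43 rect [ 351. -270.] [43. 41.] 88.6
big1 445 zmax 0.086 zmed 0.082 circ 344 -25 81 rect [344. -25.] [78. 79.] 89.6
big2 514 zmax 0.086 zmed 0.082 circ 337 -158 81 rect [ 338. -158.] [80. 79.] 37.8
rest 298 zmax 0.018 zmed 0.013 circ 445 -145 59 rect [ 444. -146.] [57. 22.] 25.6
tray 923 zmax 0.017 zmed 0.013 circ 543 -325 200 rect [ 543. -326.] [171. 109.] 78.6
caddy 777 zmax 0.029 zmed 0.024 circ 651 8 195 rect [652.   9.] [102. 170.] 19.0
box 756 zmax 0.025 zmed 0.020 circ 551 341 204 rect [553. 342.] [129. 165.] 1.5
can 1496 zmax 0.109 zmed 0.093 circ 735 189 84 rect [734. 190.] [78. 82.] 12.5
tim 743 zmax 0.039 zmed 0.026 circ 737 -200 72 rect [ 736. -200.] [68. 70.] 39.6
```

```bash
python3 -m jog '[0.394,-0.404,-0.13,0,0,-0.759,0.394,-0.404,-0.13,0,0,-0.759,0.394,-0.404,-0.13,0,0,-0.759,0.394,-0.404,-0.13,0,0,-0.759,0.394,-0.404,-0.13,0,0,-0.759,0.394,-0.404,-0.13,0,0,-0.759,0.394,-0.404,-0.13,0,0,-0.759,0.394,-0.404,-0.13,0,0,-0.759,0.394,-0.404,-0.13,0,0,-0.759,0.394,-0.404,-0.13,0,0,-0.759]' 1
```

```text
clock: 1.43
eef_pos: [0.4088, 0.192, 0.2103]
tool_rot: [0.684, 0.729, 0.001, 0.0]
ft_force: [0.4, 0.8, -0.6]
grip_width: 0.0851
grasp_force: 0.0
```

```bash
python3 -m jog '[0.038,-0.039,0,0,0,-0.132,0.038,-0.039,0,0,0,-0.132,0.038,-0.039,-0.04,0,0,-0.132,0.038,-0.039,-0.08,0,0,-0.132,0.038,-0.039,-0.12,0,0,-0.132,0.038,-0.039,-0.145,0,0,-0.132,0.038,-0.039,-0.145,0,0,-0.132,0.038,-0.039,-0.145,0,0,-0.132]'; python3 - <<'E'
from h import *
shot("wrist","w1")
print(bot.get_obs()["joint_pos"])
E
```

```text
clock: 2.1
eef_pos: [0.4373, 0.1622, 0.0937]
tool_rot: [0.772, 0.635, -0.001, -0.0]
ft_force: [2.0, 0.4, 1.0]
grip_width: 0.0854
grasp_force: 0.0
[ 3.55262326e-01  3.83946970e-01 -4.00286683e-01  7.86131537e-01
  2.32915719e-05  2.12005205e+00]
```

View pics/w1.png

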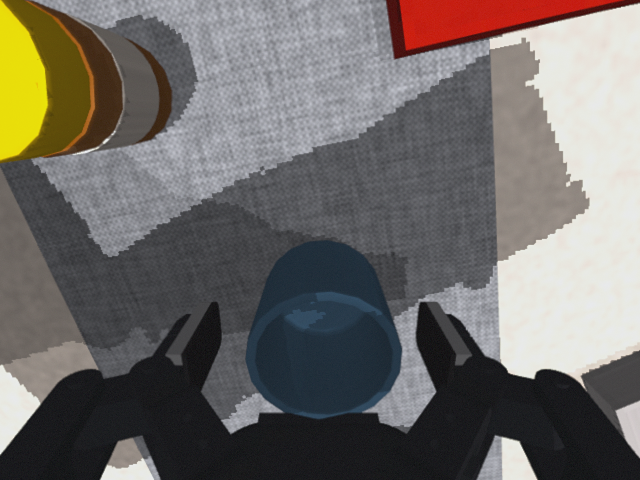

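The wrist view shows the blue cup (rim at about (323,355)) centred between the open pads. I'll close and lift.

```bash
python3 -m jog '[0,0,0,0,0,0,0,0,0,0,0,0,0,0,0,0,0,0,0,0,0,0,0,0,0,0,0,0,0,0,0,0,0,0,0,0,0,0,0.04,0,0,0,0,0,0.08,0,0,0,0,0,0.12,0,0,0,0,0,0.14,0,0,0]' -1
```

```text
clock: 2.98
eef_pos: [0.4395, 0.1631, 0.211]
tool_rot: [0.772, 0.635, 0.003, 0.001]
ft_force: [1.3, 1.2, -1.7]
grip_width: 0.0572
grasp_force: 65.3
```

```bash
python3 -m jog '[0.121,-0.657,0,0,0,0,0.121,-0.657,0,0,0,0,0.121,-0.657,0,0,0,0,0.121,-0.657,0,0,0,0,0.121,-0.657,0,0,0,0,0.121,-0.657,0,0,0,0,0.121,-0.657,0,0,0,0,0.121,-0.657,0,0,0,0,0.121,-0.657,0,0,0,0,0.121,-0.657,0,0,0,0]'
```

```text
clock: 3.82
eef_pos: [0.5134, -0.2494, 0.2073]
tool_rot: [0.772, 0.635, 0.0, 0.001]
ft_force: [0.9, 1.2, -1.6]
grip_width: 0.0574
grasp_force: 65.3
```

```bash
python3 -m jog '[0.026,-0.141,0,0,0,0,0.026,-0.141,0,0,0,0,0.026,-0.141,0,0,0,0,0.026,-0.141,0,0,0,0,0.026,-0.141,-0.04,0,0,0,0.026,-0.141,-0.08,0,0,0,0.026,-0.141,-0.11,0,0,0,0.026,-0.141,-0.12,0,0,0,0.026,-0.141,-0.12,0,0,0,0.026,-0.141,-0.12,0,0,0]'; python3 - <<'E'
from h import *
shot("wrist","w2"); print(bot.get_obs()["ft_force"],bot.get_obs()["eef_pos"])
E
```

```text
clock: 4.65
eef_pos: [0.5346, -0.3599, 0.1113]
tool_rot: [0.772, 0.635, 0.0, 0.0]
ft_force: [0.7, -0.2, -1.6]
grip_width: 0.0572
grasp_force: 65.3
[-1.28261704  0.02485611 -1.33185474] [ 0.53534091 -0.36045723  0.11244217]
```

View pics/w2.png

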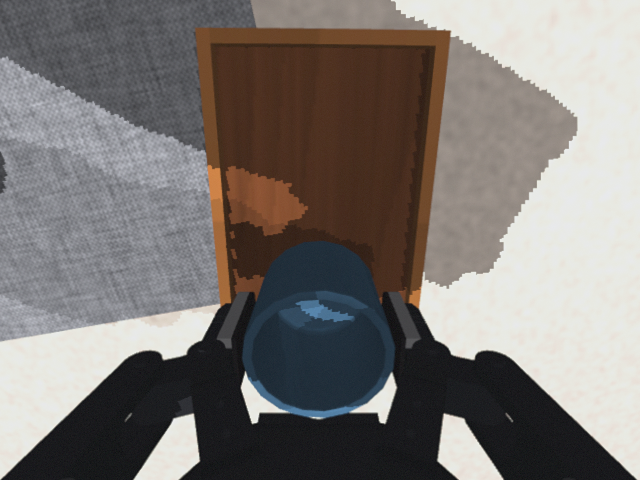

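The cup is centred across the tray, over its far half, with the tray axes parallel to the view. I'll lower it gently.

```bash
python3 -m jog '[0,-0.002,-0.006,0,0,0,0,-0.002,-0.008,0,0,0,0,-0.002,-0.010,0,0,0,0,-0.002,-0.011,0,0,0,0,-0.002,-0.012,0,0,0,0,-0.002,-0.012,0,0,0,0,-0.002,-0.012,0,0,0]'
```

```text
clock: 5.28
eef_pos: [0.5345, -0.3621, 0.1027]
tool_rot: [0.772, 0.635, 0.0, 0.001]
ft_force: [-1.2, 1.1, 5.4]
grip_width: 0.0573
grasp_force: 66.1
```

```bash
python3 -m jog '[0,0,-0.001,0,0,0,0,0,-0.002,0,0,0,0,0,-0.002,0,0,0]'; python3 -m jog '[0,0,0,0,0,0,0,0,0,0,0,0,0,0,0,0,0,0,0,0,0,0,0,0,0,0,0.03,0,0,0,0,0,0.07,0,0,0,0,0,0.12,0,0,0]' 0.8
```

```text
clock: 5.53
eef_pos: [0.5346, -0.362, 0.1027]
tool_rot: [0.772, 0.635, 0.0, 0.001]
ft_force: [-3.6, 3.1, 13.1]
grip_width: 0.057
grasp_force: 66.7
clock: 6.12
eef_pos: [0.5327, -0.3606, 0.1926]
tool_rot: [0.772, 0.635, -0.001, -0.004]
ft_force: [0.7, 0.5, 0.6]
grip_width: 0.0768
grasp_force: 0.0
```

```bash
python3 -m jog '[-0.1,0.482,0.005,0,0,0,-0.1,0.482,0.005,0,0,0,-0.1,0.482,0.005,0,0,0,-0.1,0.482,0.005,0,0,0,-0.1,0.482,0.005,0,0,0,-0.1,0.482,0.005,0,0,0,-0.1,0.482,0.005,0,0,0,-0.1,0.482,0.005,0,0,0,-0.1,0.482,0.005,0,0,0,-0.1,0.482,0.005,0,0,0]' 1
```

```text
clock: 6.95
eef_pos: [0.4527, 0.0275, 0.1991]
tool_rot: [0.771, 0.637, 0.0, -0.001]
ft_force: [-0.7, -0.4, -0.2]
grip_width: 0.0853
grasp_force: 0.0
```

Overshoot is small, so I'll descend, then close and lift.

```bash
python3 -m jog '[0,-0.004,-0.04,0,0,0,0,-0.004,-0.08,0,0,0,0,-0.004,-0.12,0,0,0,0,-0.004,-0.132,0,0,0,0,-0.004,-0.132,0,0,0,0,-0.004,-0.132,0,0,0]'; python3 -m jog '[0,0,0,0,0,0,0,0,0,0,0,0,0,0,0,0,0,0,0,0,0,0,0,0,0,0,0,0,0,0,0,0,0,0,0,0,0,0,0.04,0,0,0,0,0,0.08,0,0,0,0,0,0.12,0,0,0,0,0,0.14,0,0,0]' -1
```

```text
clock: 7.45
eef_pos: [0.4539, 0.0207, 0.0931]
tool_rot: [0.772, 0.635, -0.001, -0.001]
ft_force: [0.1, 0.7, -0.3]
grip_width: 0.085
grasp_force: 0.0
clock: 8.28
eef_pos: [0.456, 0.0207, 0.2102]
tool_rot: [0.772, 0.635, 0.003, 0.002]
ft_force: [0.6, -0.4, -2.0]
grip_width: 0.057
grasp_force: 65.2
```

```bash
python3 -m jog '[0.12,-0.385,0,0,0,0,0.12,-0.385,0,0,0,0,0.12,-0.385,0,0,0,0,0.12,-0.385,0,0,0,0,0.12,-0.385,0,0,0,0,0.12,-0.385,0,0,0,0,0.12,-0.385,0,0,0,0,0.12,-0.385,0,0,0,0,0.12,-0.385,0,0,0,0,0.12,-0.385,0,0,0,0]'; python3 -m jog '[0,0,-0.04,0,0,0,0,0,-0.08,0,0,0,0,0,-0.11,0,0,0,0,0,-0.114,0,0,0,0,0,-0.114,0,0,0,0,0,-0.114,0,0,0]'; python3 - <<'E'
from h import *
shot("wrist","w3"); print(bot.get_obs()["ft_force"],bot.get_obs()["eef_pos"])
E
```

```text
clock: 9.12
eef_pos: [0.5501, -0.2893, 0.2055]
tool_rot: [0.773, 0.634, 0.0, 0.0]
ft_force: [-0.1, 0.6, -1.7]
grip_width: 0.0574
grasp_force: 65.2
clock: 9.62
eef_pos: [0.5509, -0.2868, 0.1159]
tool_rot: [0.772, 0.636, 0.0, 0.001]
ft_force: [0.7, 0.3, -0.7]
grip_width: 0.0569
grasp_force: 65.2
[ 0.53172148 -0.53254577 -0.92072678] [ 0.55155468 -0.28723573  0.11678906]
```

View pics/w3.png

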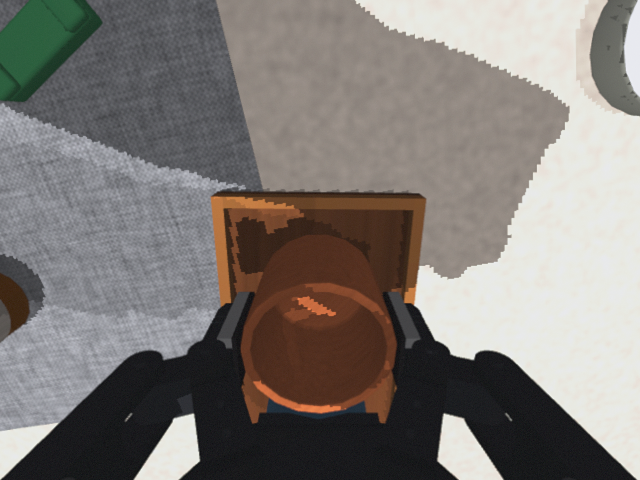

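The brown cup (about (320,350)) sits within the tray width, clear of the near rim. Next I'll lower it from 0.116 to contact at about 0.102.

```bash
python3 -m jog '[0,0,-0.006,0,0,0,0,0,-0.010,0,0,0,0,0,-0.013,0,0,0,0,0,-0.015,0,0,0,0,0,-0.016,0,0,0,0,0,-0.017,0,0,0,0,0,-0.017,0,0,0]'
```

```text
clock: 10.25
eef_pos: [0.5501, -0.2873, 0.1015]
tool_rot: [0.772, 0.635, -0.0, -0.0]
ft_force: [-1.7, 1.2, 4.2]
grip_width: 0.057
grasp_force: 65.6
```

```bash
python3 -m jog '[0,0,-0.001,0,0,0,0,0,-0.002,0,0,0,0,0,-0.002,0,0,0]'; python3 -m jog '[0,0,0,0,0,0,0,0,0,0,0,0,0,0,0,0,0,0,0,0,0,0,0,0,0,0,0.03,0,0,0,0,0,0.08,0,0,0,0,0,0.13,0,0,0]' 0.8; python3 -m jog '[-0.249,0.022,0,0,0,0.265,-0.249,0.022,0,0,0,0.265,-0.249,0.022,0,0,0,0.265,-0.249,0.022,0,0,0,0.265,-0.249,0.022,0,0,0,0.265,-0.249,0.022,0,0,0,0.265,-0.249,0.022,0,0,0,0.265,-0.249,0.022,0,0,0,0.265]' 1; python3 - <<'E'
from h import *
im,d,c=shot("wrist","w4"); print([(r["confidence"],w(r["at"],c)) for r in bot.tip_of("black_jar_center","wrist")])
E
```

```text
clock: 10.5
eef_pos: [0.55, -0.2873, 0.1014]
tool_rot: [0.772, 0.635, 0.0, 0.0]
ft_force: [-5.0, 2.8, 12.5]
grip_width: 0.0574
grasp_force: 66.5
clock: 11.08
eef_pos: [0.5491, -0.2867, 0.202]
tool_rot: [0.772, 0.635, -0.001, -0.002]
ft_force: [-0.2, -1.1, -0.8]
grip_width: 0.077
grasp_force: 0.0
clock: 11.75
eef_pos: [0.3519, -0.2703, 0.2037]
tool_rot: [0.579, 0.815, 0.0, 0.001]
ft_force: [0.1, -0.2, 0.1]
grip_width: 0.0854
grasp_force: 0.0
[]
```

```bash
python3 -m jog '[0,0,-0.04,0,0,0,0,0,-0.08,0,0,0,0,0,-0.115,0,0,0,0,0,-0.125,0,0,0,0,0,-0.125,0,0,0]'; python3 -m jog '[0,0,0,0,0,0,0,0,0,0,0,0,0,0,0,0,0,0,0,0,0,0,0,0,0,0,0,0,0,0,0,0,0,0,0,0,0,0,0.04,0,0,0,0,0,0.08,0,0,0,0,0,0.12,0,0,0,0,0,0.14,0,0,0]' -1
```

```text
clock: 12.27
eef_pos: [0.3505, -0.2687, 0.1009]
tool_rot: [0.579, 0.816, 0.0, -0.003]
ft_force: [-0.2, 0.0, -0.5]
grip_width: 0.0859
grasp_force: 0.0
clock: 13.1
eef_pos: [0.3521, -0.2706, 0.2194]
tool_rot: [0.579, 0.815, -0.0, 0.003]
ft_force: [0.2, -0.6, -1.4]
grip_width: 0.0427
grasp_force: 61.6
```

```bash
python3 -m jog '[0.392,0.3,0,0,0,0,0.392,0.3,0,0,0,0,0.392,0.3,0,0,0,0,0.392,0.3,0,0,0,0,0.392,0.3,0,0,0,0,0.392,0.3,0,0,0,0,0.392,0.3,0,0,0,0,0.392,0.3,0,0,0,0,0.392,0.3,0,0,0,0,0.392,0.3,0,0,0,0]'; python3 -m jog '[0,0,-0.04,0,0,0,0,0,-0.08,0,0,0,0,0,-0.08,0,0,0]'; python3 - <<'E'
from h import *
shot("wrist","w5"); print(bot.get_obs()["ft_force"],bot.get_obs()["eef_pos"])
E
```

```text
clock: 13.93
eef_pos: [0.6677, -0.0259, 0.2151]
tool_rot: [0.577, 0.816, 0.001, 0.001]
ft_force: [-0.6, 0.1, -2.5]
grip_width: 0.0424
grasp_force: 62.0
clock: 14.18
eef_pos: [0.6607, -0.0288, 0.1438]
tool_rot: [0.578, 0.816, -0.004, -0.006]
ft_force: [-2.4, -0.2, -3.5]
grip_width: 0.0422
grasp_force: 61.9
[-0.74190438  0.01277312 -1.28318099] [ 0.66143575 -0.02925087  0.14681157]
```

View pics/w5.png

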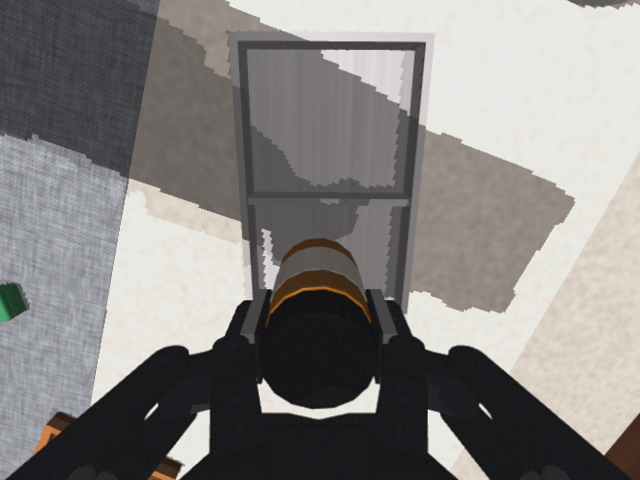

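The jar is over the near bay, centred in x, with the divider at row ~198 well ahead. Lowering it now.

```bash
python3 -m jog '[0.003,0,-0.02,0,0,0,0.003,0,-0.036,0,0,0,0.003,0,-0.042,0,0,0,0.003,0,-0.045,0,0,0,0.003,0,-0.047,0,0,0,0.003,0,-0.049,0,0,0,0.003,0,-0.049,0,0,0]'
```

```text
clock: 14.82
eef_pos: [0.6675, -0.0299, 0.1131]
tool_rot: [0.579, 0.815, 0.0, 0.001]
ft_force: [0.1, -0.6, -1.9]
grip_width: 0.0421
grasp_force: 61.9
```

```bash
python3 -m jog '[0,0,-0.002,0,0,0,0,0,-0.004,0,0,0,0,0,-0.005,0,0,0,0,0,-0.006,0,0,0,0,0,-0.006,0,0,0]'
```

```text
clock: 15.23
eef_pos: [0.6674, -0.0297, 0.1091]
tool_rot: [0.579, 0.815, 0.0, 0.001]
ft_force: [-3.2, 0.8, 6.4]
grip_width: 0.0422
grasp_force: 62.8
```

```bash
python3 -m jog '[0,0,0,0,0,0,0,0,0,0,0,0,0,0,0,0,0,0,0,0,0,0,0,0,0,0,0.03,0,0,0,0,0,0.08,0,0,0,0,0,0.125,0,0,0]' 0.7; python3 -m jog '[-0.37,0.375,0,0,0,0,-0.37,0.375,0,0,0,0,-0.37,0.375,0,0,0,0,-0.37,0.375,0,0,0,0,-0.37,0.375,0,0,0,0,-0.37,0.375,0,0,0,0,-0.37,0.375,0,0,0,0,-0.37,0.375,0,0,0,0,-0.37,0.375,0,0,0,0,-0.37,0.375,0,0,0,0]' 1
```

```text
clock: 15.82
eef_pos: [0.6661, -0.0297, 0.2067]
tool_rot: [0.579, 0.815, -0.001, -0.002]
ft_force: [1.5, -1.0, 0.9]
grip_width: 0.0725
grasp_force: 0.0
clock: 16.65
eef_pos: [0.3728, 0.2679, 0.2073]
tool_rot: [0.579, 0.815, 0.0, 0.0]
ft_force: [0.8, 0.7, 0.5]
grip_width: 0.0852
grasp_force: 0.0
```

```bash
python3 -m jog '[-0.001,0.002,-0.04,0,0,0,-0.001,0.002,-0.08,0,0,0,-0.001,0.002,-0.115,0,0,0,-0.001,0.002,-0.131,0,0,0,-0.001,0.002,-0.131,0,0,0]'; python3 -m jog '[0,0,0,0,0,0,0,0,0,0,0,0,0,0,0,0,0,0,0,0,0,0,0,0,0,0,0,0,0,0,0,0,0,0,0,0,0,0,0.04,0,0,0,0,0,0.08,0,0,0,0,0,0.12,0,0,0,0,0,0.14,0,0,0]' -1
```

```text
clock: 17.07
eef_pos: [0.3713, 0.2672, 0.0993]
tool_rot: [0.579, 0.816, -0.003, -0.001]
ft_force: [-0.6, -0.2, 0.6]
grip_width: 0.0856
grasp_force: 0.0
clock: 17.9
eef_pos: [0.375, 0.2693, 0.2186]
tool_rot: [0.579, 0.815, 0.003, 0.001]
ft_force: [1.4, 0.9, -1.1]
grip_width: 0.0424
grasp_force: 61.5
```

```bash
python3 -m jog '[0.334,-0.276,0,0,0,0,0.334,-0.276,0,0,0,0,0.334,-0.276,0,0,0,0,0.334,-0.276,0,0,0,0,0.334,-0.276,0,0,0,0,0.334,-0.276,0,0,0,0,0.334,-0.276,0,0,0,0,0.334,-0.276,0,0,0,0,0.334,-0.276,0,0,0,0,0.334,-0.276,0,0,0,0]'; python3 -m jog '[0,0,-0.04,0,0,0,0,0,-0.08,0,0,0,0,0,-0.08,0,0,0,0,0,-0.08,0,0,0]'; python3 - <<'E'
from h import *
shot("wrist","w6"); print(bot.get_obs()["ft_force"],bot.get_obs()["eef_pos"])
E
```

```text
clock: 18.73
eef_pos: [0.6433, 0.0441, 0.2138]
tool_rot: [0.581, 0.814, 0.0, 0.001]
ft_force: [-1.3, 0.7, -1.4]
grip_width: 0.0425
grasp_force: 61.7
clock: 19.07
eef_pos: [0.6384, 0.0481, 0.1485]
tool_rot: [0.579, 0.816, -0.002, -0.003]
ft_force: [-0.3, 0.2, -0.6]
grip_width: 0.0427
grasp_force: 61.6
[ 0.70381437  0.16769112 -0.82901564] [0.64015375 0.04825903 0.15086653]
```

View pics/w6.png

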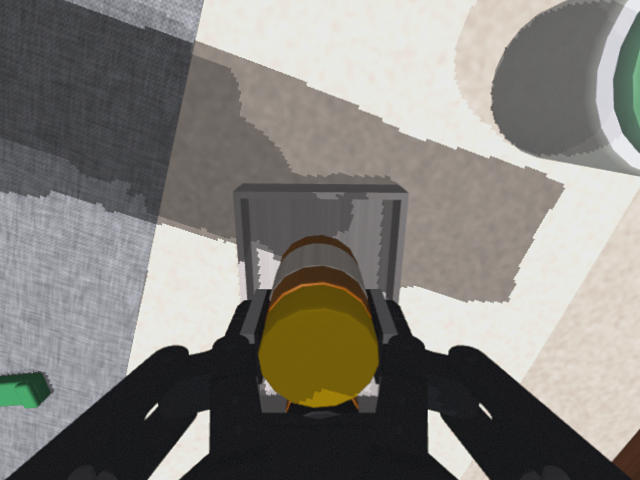

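The yellow jar is over the far bay, aligned like the first one. Lowering it now.

```bash
python3 -m jog '[0,0,-0.02,0,0,0,0,0,-0.036,0,0,0,0,0,-0.042,0,0,0,0,0,-0.046,0,0,0,0,0,-0.049,0,0,0,0,0,-0.051,0,0,0,0,0,-0.051,0,0,0]'
```

```text
clock: 19.7
eef_pos: [0.6412, 0.0478, 0.1104]
tool_rot: [0.579, 0.815, 0.0, 0.001]
ft_force: [-0.6, 0.9, -0.8]
grip_width: 0.0423
grasp_force: 61.6
```

```bash
python3 -m jog '[0,0,-0.002,0,0,0,0,0,-0.004,0,0,0,0,0,-0.005,0,0,0,0,0,-0.005,0,0,0]'
```

```text
clock: 20.03
eef_pos: [0.6414, 0.0477, 0.1081]
tool_rot: [0.579, 0.815, 0.001, 0.001]
ft_force: [-3.7, -1.1, 9.6]
grip_width: 0.0426
grasp_force: 62.8
```

```bash
python3 -m jog '[0,0,0,0,0,0,0,0,0,0,0,0,0,0,0,0,0,0,0,0,0,0,0,0,0,0,0.03,0,0,0,0,0,0.08,0,0,0,0,0,0.115,0,0,0]' 0.7; python3 -m jog '[-0.246,-0.242,0,0,0,0.841,-0.246,-0.242,0,0,0,0.841,-0.246,-0.242,0,0,0,0.841,-0.246,-0.242,0,0,0,0.841,-0.246,-0.242,0,0,0,0.841,-0.246,-0.242,0,0,0,0.841,-0.246,-0.242,0,0,0,0.841,-0.246,-0.242,0,0,0,0.841,-0.246,-0.242,0,0,0,0.841,-0.246,-0.242,0,0,0,0.841]' 0.2
```

```text
clock: 20.62
eef_pos: [0.6408, 0.0477, 0.1989]
tool_rot: [0.579, 0.815, -0.0, -0.0]
ft_force: [1.1, 0.0, 1.4]
grip_width: 0.0727
grasp_force: 0.0
clock: 21.45
eef_pos: [0.4434, -0.1467, 0.1977]
tool_rot: [-0.003, 1.0, -0.0, 0.0]
ft_force: [-0.1, -0.0, -0.4]
grip_width: 0.0515
grasp_force: 0.0
```

```bash
python3 -m jog '[0,0,0,0,0,0.223,0,0,0,0,0,0.223,0,0,0,0,0,0.223,0,0,0,0,0,0.223,0,0,0,0,0,0.223]'; python3 - <<'E'
from h import *
im,d,cal=shot("wrist","w7"); P=cloud(d,cal); o=bot.get_obs(); print(o["eef_pos"],o["tool_rot"],o["joint_pos"][5])
m=(im[...,1]>1.6*im[...,0])&(im[...,1]>1.3*im[...,2])&(np.hypot(P[...,0]-.444,P[...,1]+.146)<.05)&(P[...,2]>.009)
print(m.sum(),cv2.minAreaRect((P[m][:,:2]*1000).astype(np.float32)))
E
```

```text
clock: 21.87
eef_pos: [0.444, -0.1459, 0.1975]
tool_rot: [-0.222, 0.975, 0.0, -0.0]
ft_force: [-0.8, 0.8, 0.1]
grip_width: 0.0517
grasp_force: 0.0
[ 0.44397061 -0.14588919  0.19746943] [-2.20948233e-01  9.75285534e-01  3.89172367e-05 -6.31008630e-05] -0.7630595953107057
2032 ((444.0535888671875, -146.0771942138672), (59.729148864746094, 21.33669090270996), 25.232479095458984)
```

View pics/w7.png

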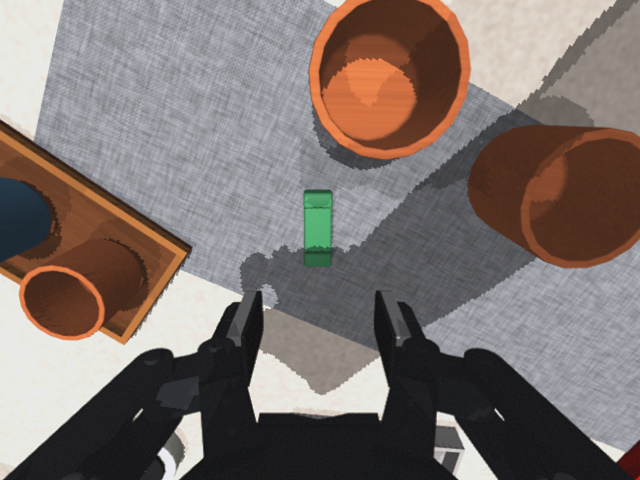

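```bash
python3 - <<'E'
from h import *
print(bot.calibration("wrist")["pose"].round(3), bot.get_obs()["eef_pos"])
E
```

```text
[[-0.432 -0.854 -0.29   0.37 ]
 [ 0.902 -0.409 -0.14  -0.181]
 [ 0.001 -0.322  0.947  0.268]
 [ 0.     0.     0.     1.   ]] [ 0.44397061 -0.14588919  0.19746943]
```

The rest lies between the fingers at about (318,228), parallel to them. The camera sits 71 mm above the TCP and the body clears the large cup by about 12 mm. Descending.

```bash
python3 -m jog '[0,0,-0.04,0,0,0,0,0,-0.08,0,0,0,0,0,-0.115,0,0,0,0,0,-0.135,0,0,0,0,0,-0.145,0,0,0,0,0,-0.15,0,0,0,0,0,-0.15,0,0,0,0,0,-0.15,0,0,0]'; python3 -m jog '[0,0,0,0,0,0,0,0,0,0,0,0,0,0,0,0,0,0,0,0,0,0,0,0,0,0,0,0,0,0]' -1
```

```text
clock: 22.58
eef_pos: [0.4448, -0.1461, 0.0784]
tool_rot: [-0.222, 0.975, -0.0, 0.001]
ft_force: [0.4, 0.3, -0.4]
grip_width: 0.0511
grasp_force: 0.0
clock: 23.0
eef_pos: [0.4449, -0.1462, 0.0789]
tool_rot: [-0.222, 0.975, -0.001, 0.001]
ft_force: [-0.2, -0.4, 5.1]
grip_width: 0.0196
grasp_force: 58.7
```

```bash
python3 -m jog '[0,0,0.03,0,0,0,0,0,0.08,0,0,0,0,0,0.13,0,0,0,0,0,0.15,0,0,0,0,0,0.15,0,0,0]'; python3 -m jog '[0.136,0.61,0,0,0,0,0.136,0.61,0,0,0,0,0.136,0.61,0,0,0,0,0.136,0.61,0,0,0,0,0.136,0.61,0,0,0,0,0.136,0.61,0,0,0,0,0.136,0.61,0,0,0,0,0.136,0.61,0,0,0,0,0.136,0.61,0,0,0,0,0.136,0.61,0,0,0,0]'
```

```text
clock: 23.42
eef_pos: [0.4469, -0.1469, 0.2029]
tool_rot: [-0.222, 0.975, -0.003, 0.005]
ft_force: [0.1, 0.3, -0.1]
grip_width: 0.0197
grasp_force: 59.1
clock: 24.25
eef_pos: [0.5342, 0.2627, 0.1966]
tool_rot: [-0.222, 0.975, -0.0, -0.001]
ft_force: [1.2, -0.6, 0.5]
grip_width: 0.0193
grasp_force: 59.1
```

```bash
python3 -m jog '[0.024,0.1,0,0,0,0,0.024,0.1,0,0,0,0,0.024,0.1,0,0,0,0,0.024,0.1,-0.04,0,0,0,0.024,0.1,-0.08,0,0,0,0.024,0.1,-0.11,0,0,0,0.024,0.1,-0.12,0,0,0,0.024,0.1,-0.12,0,0,0]'; python3 - <<'E'
from h import *
shot("wrist","w8"); print(bot.get_obs()["ft_force"],bot.get_obs()["eef_pos"])
E
```

```text
clock: 24.92
eef_pos: [0.5516, 0.3393, 0.0977]
tool_rot: [-0.222, 0.975, -0.001, -0.004]
ft_force: [-0.2, -1.1, -0.2]
grip_width: 0.02
grasp_force: 59.1
[ 1.07499227 -0.34940919  0.68706577] [0.55307734 0.3400532  0.10023287]
```

View pics/w8.png

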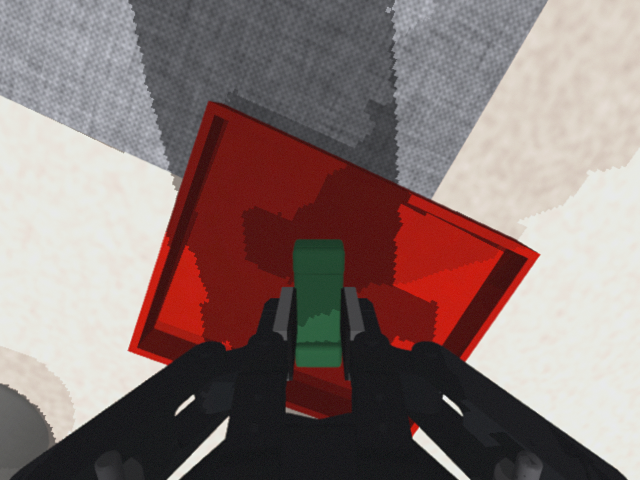

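The rest hangs level over the middle of the box. Lowering it.

```bash
python3 -m jog '[0,0,-0.008,0,0,0,0,0,-0.013,0,0,0,0,0,-0.016,0,0,0,0,0,-0.018,0,0,0,0,0,-0.019,0,0,0,0,0,-0.020,0,0,0,0,0,-0.020,0,0,0]'
```

```text
clock: 25.55
eef_pos: [0.5539, 0.3408, 0.0857]
tool_rot: [-0.222, 0.975, 0.0, 0.0]
ft_force: [-0.9, -0.1, -0.6]
grip_width: 0.0194
grasp_force: 59.1
```

```bash
python3 -m jog '[0,0,-0.001,0,0,0,0,0,-0.002,0,0,0,0,0,-0.003,0,0,0,0,0,-0.004,0,0,0,0,0,-0.004,0,0,0]'
```

```text
clock: 25.97
eef_pos: [0.5539, 0.3408, 0.083]
tool_rot: [-0.222, 0.975, 0.0, 0.0]
ft_force: [-1.9, -1.1, 4.1]
grip_width: 0.0196
grasp_force: 59.6
```

```bash
python3 -m jog '[0,0,0,0,0,0,0,0,0,0,0,0,0,0,0,0,0,0,0,0,0,0,0,0,0,0,0.03,0,0,0,0,0,0.08,0,0,0,0,0,0.13,0,0,0]' 0.2;  python3 -m jog '[-0.25,0.06,0.1,0,0,0,-0.25,0.06,0.1,0,0,0,-0.25,0.06,0.1,0,0,0,-0.25,0.06,0.1,0,0,0,-0.25,0.06,0.1,0,0,0,-0.25,0.06,0.1,0,0,0,-0.25,0.06,0.1,0,0,0]'; python3 - <<'E'
from h import *
im,d,cal=shot("top","top1"); P=cloud(d,cal)
for n,c,r,lo,hi in [("blue",(.535,-.362),.037,.045,.1),("brown",(.55,-.287),.037,.045,.1),("yel",(.641,.048),.035,.065,.12),("blk",(.667,-.03),.035,.065,.12),("rest",(.554,.341),.045,.011,.06),("can",(.741,.191),.08,.05,.2),("tim",(.738,-.199),.07,.02,.06)]:
    q=P[(np.hypot(P[...,0]-c[0],P[...,1]-c[1])<r)&(P[...,2]>lo)&(P[...,2]<hi)]; (x,y),R=cv2.minEnclosingCircle((q[:,:2]*1000).astype(np.float32))
    print(n,round(x),round(y),round(2*R),"z %.3f"%np.median(q[:,2]))
E
```

```text
clock: 26.55
eef_pos: [0.5526, 0.34, 0.1852]
tool_rot: [-0.222, 0.975, -0.001, -0.003]
ft_force: [1.3, 1.1, 0.2]
grip_width: 0.0511
grasp_force: 0.0
clock: 27.13
eef_pos: [0.3516, 0.39, 0.2685]
tool_rot: [-0.224, 0.975, 0.001, 0.001]
ft_force: [0.8, 0.4, -0.6]
grip_width: 0.0515
grasp_force: 0.0
blue 535 -364 58 z 0.063
brown 550 -286 60 z 0.063
yel 640 50 44 z 0.078
blk 666 -28 43 z 0.078
rest 554 340 61 z 0.016
can 735 189 85 z 0.093
tim 736 -200 72 z 0.025
```

View pics/top1.png

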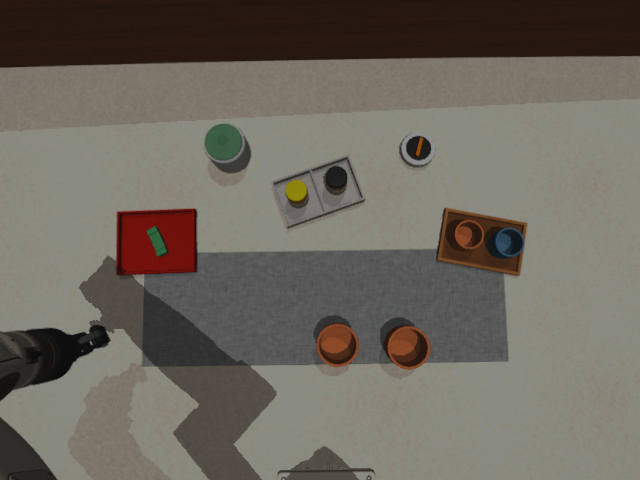

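The top view shows both cups in the tray (468,234) and (509,242), one jar per bay (296,192) and (336,178), and the rest flat in the box (157,241). The canister, timer and large cups haven't moved, so I'm handing it in.

```bash
python3 -c "
from workcell import bot
print(bot.job_done())"
```

```text
the job is handed in; nothing more can be done
None
```

The job is handed in at about 27 s: both tea cups stand on the tray, one jar stands in each caddy bay, the rest lies flat in the red box, and the canister and timer were not moved.

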